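# Stack the freshly enamelled tray for the curing oven

## Robot

A 6-joint arm with a two-finger parallel gripper is mounted at the origin on the work surface. World frame = base frame: x ahead of the robot, y to its left, z up, the work surface at z = 0. Lengths are in m, angles in degrees, forces in N, time in s.
With the tool pointing down it reaches from about 0.3 to 1 m from the base axis. Payload 5.1 kg.
Tool frame: the origin (TCP) lies at the very end of the fingers, on their centre line; the grasp point (between the pads) lies manip.grip_depth behind it (manip.grip_depth is the distance from the TCP to the grasp point, in m); z points along the fingers, y is the line along which they close (so a half turn about z gives the same grasp; the last joint's range is limited). The gripper opens to 95 mm and grips with 3 to 60 N. Pads are 20 mm wide; open, the fingers measure 119 mm over their backs; the gripper's body (75 mm by 180 mm) begins 59 mm behind the grasp point.
Start: joints at [-78.243, 7.093, 94.555, -0, 78.352, -4.733], TCP at [0.184, -0.623, 0.215] pointing down, gripper open.
Joint ranges: [-149.61, 149.61], [-58.7, 133.49], [1.44, 155.28], [-77.14, 257.14], [18.33, 153.61], [-166.67, 166.67]. Speed limits (degrees/s): [147.25, 147.25, 180, 180, 180, 180].

## Interface

Orientations are given as a 3x3 rotation matrix whose columns are the frame's x, y, z axes.
In Python, from workcell import manip gives the robot as it stands.
- The arm moves only by the tool arm_command, never from a script. Its argument "plan" is one flat list of numbers, 4 for each row, row after row: the shift along the tool's x, y, z in a scale on which 1.0 is 1 m, then the turn about the tool's z in parts of the range, where 1.0 means 90 degrees. In form: [tx, ty, tz, twist, tx, ty, tz, twist, ...]. A call has 1 to 20 rows; each row is the pose to reach, as a shift and turn from the pose commanded when the call began, along the tool's axes at that moment; what a row does not reach only later rows make up. A row lasts 1/8 s, in which the tool goes at most 62.5 mm and 10.7 degrees, less where a joint would pass 70% of its speed; a pose out of reach is approached as far as the arm can. Shift and turn numbers lie between -1 and 1, and a call with a number outside is refused. A call with a gripper value outside its range is refused whole. "fingers" is the closure, from -1 (fully open) to 1 (shut), set as the call begins (left out, the last holds). The fingers move at their own pace and stop on an object; "newtons" is the grip in N (left out, the last holds). Time passes only in rows, so rows that repeat a pose let the fingers close. It gives the time, the measured TCP pose, the force, the opening and the grip force at its end, in the units of the state.
- manip.get_obs(): the state, without advancing time (a new reading comes with each control period).
- manip.snapshot(name): name is "scene" or "top" or "wrist"; returns a dict with "color" (384x512x3 uint8, red, green, blue), "mtx" (3x3 intrinsics, pixels), "R" (3x3) and "t" (3): a world point X has camera coordinates R X + t. Camera axes: x right, y down, z forward; pixel columns grow to the right and rows downward; lengths in m; the calibration is good to about 2 mm. A picture is of the moment at which its call begins. There is no depth.
- manip.sign_off(): hands the job in; it is judged then, once.
The state is a dict: "clock": time; "qpos": joint angles; "joint_velocities": joint speeds; "joint_torque": joint torques, N m; "eef_pos": TCP position; "tool_rot": TCP orientation; "contact_force": force on the tool from outside, world axes, zero at the start; "moment": the same for the moment, N m; "width": finger opening in m; "finger_force": force on a finger pad.
Only numpy, scipy, OpenCV 4.12 (cv2) and the standard library are available. Lean on these libraries where they do the work, as an engineer would, in place of code of your own. Each camera call takes 0.05 s, during which the arm holds its last target. There are 200 camera calls.

## Task

The tray of medallions on the filling place is freshly enamelled: stack it on the other tray, in the oven carrier, facing so that it stands up on that tray's ledges, with a gap for the oven air all round, instead of nesting down into it. Carry it level and set it down gently so that every medallion in both trays stays lying face up in its tray; leave the lower tray in its place and do not disturb the jar, the tip box or the pliers. The wrist rests leave only the tray's long sides free to grip and the carrier only its ends, so it has to be put down on the clear bench on the way and taken again.

Things in the scene. Friction and masses are not known exactly. Their poses are not given: they have to be found in the camera images.
- filled_tray: freshly filled stack-nest tray on the filling place, sheet metal, wire floor 3 mm thick, 210 x 150 mm over the rim walls, 60 mm high, 0.25 kg and four loose medallions. Origin: centre of the underside; x along its length towards the end with the blue pad and blue rim strip, y across, z up. Its lowest 31 mm is narrower: 196 x 136 mm. A grip pad in the middle of each wall.
- lower_tray: identical loaded tray, loose in the oven carrier; same origin and axes. Walls of the rim tier are 3 mm, 204 x 144 mm inside, so a tray set into it has 4 mm play each way. Facing the same way (blue ends together) two trays nest, the upper 32 mm above the lower; turned end for end (blue ends at different ends) the upper stands on the ledges 52 mm above the lower.
- lower_tray_ledge (a point): top of one of lower_tray's four stacking columns (ledges), inside its long walls: each 28 mm long, 12 mm deep, top 52 mm above the underside, so a stacked tray sits 8 mm inside the rim. They are centred at x = -38 and x = +76 mm along each long wall (this one: x = +76, y = +66 mm); under each column the tray is recessed, which lets trays facing alike nest.
- filled_tray_blue_end (a point): grip pad of filled_tray's blue end, top centre (x = +107, z = 60 mm in the tray). All pads: upright, flat, 10 mm thick with the wall, 50 mm long, from 37 to 60 mm above the underside, top level with the rim.
- filled_tray_plain_end (a point): grip pad of the other end, black, top centre (x = -107, z = 60 mm in the tray); same size.
- filled_tray_side_a (a point): black grip pad of one long side, top centre (y = +77, z = 60 mm in the tray); same size.
- filled_tray_side_b (a point): black grip pad of the other long side, top centre (y = -77, z = 60 mm in the tray); same size.
- lower_tray_blue_end (a point): grip pad of lower_tray's blue end, top centre (x = +107, z = 60 mm in that tray).
- station: filling place, fixed: black rubber mat 324 x 190 x 4 mm (the tray stands on it) and at each end of the tray a wooden wrist rest with grey pad, 46 x 150 mm, 70 mm high above the bench, inner faces 116 mm from the centre: no finger fits between rest and tray. Origin under its centre, x along its length, about the same way as the tray's x.
- carrier: oven carrier, fixed: steel plate 250 x 200 x 8 mm (lower_tray stands on it) with a frame of 8 mm round bars along each long side, 230 mm long, up to 120 mm above the bench, inner faces 87.5 mm either side of the centre line: no finger fits between frame and tray. Both ends open. Origin under its centre, x along its length, about as lower_tray's x.
- wet0: bronze or copper medallion with a wet yellow enamel star, 28 mm diameter, 4 mm thick, 20 g, lying loose on filled_tray's floor; origin: centre of its underside, z up out of its face.
- wet1: bronze or copper medallion with a wet yellow enamel star, 28 mm diameter, 4 mm thick, 20 g, lying loose on filled_tray's floor; origin: centre of its underside, z up out of its face.
- wet2: bronze or copper medallion with a wet yellow enamel star, 28 mm diameter, 4 mm thick, 20 g, lying loose on filled_tray's floor; origin: centre of its underside, z up out of its face.
- wet3: bronze or copper medallion with a wet yellow enamel star, 28 mm diameter, 4 mm thick, 20 g, lying loose on filled_tray's floor; origin: centre of its underside, z up out of its face.
- low0: medallion as wet0, lying loose on lower_tray's floor.
- low1: medallion as wet0, lying loose on lower_tray's floor.
- low2: medallion as wet0, lying loose on lower_tray's floor.
- low3: medallion as wet0, lying loose on lower_tray's floor.
- enamel_jar: jar of yellow enamel, white cap, 44 mm diameter, 58 mm high; origin under its centre. Bystander.
- tip_box: clear box of dispensing tips with a white lid and blue label, 87 x 64 x 42 mm; origin under its centre. Bystander. All three bystanders lie in a row beyond the work (x over 0.7 m); the bench between filling place and carrier, in front of them, is clear, room for the tray turned either way.
- pliers: small pliers lying flat, one red and one blue handle, 140 mm long, 40 mm wide, 12 mm high; origin near the joint, jaws to +x. Bystander.

How it is judged (in metres and radians):
At the end, for the whole second after the job is handed in: Filled tray on the lower tray's ledges, blue ends at different ends, underside 49-55 mm above the lower's, centred within 8 mm, both level within 2.3 degrees and at rest; lower tray within 20 mm of its start; all medallions flat on their own tray's floor, face up (z of filled_tray in the frame of lower_tray between 0.049 and 0.055 m and x of filled_tray in the frame of lower_tray between -0.008 and 0.008 m and y of filled_tray in the frame of lower_tray between -0.008 and 0.008 m and x of filled_tray_blue_end in the frame of lower_tray below -0.095 m and angle between each of filled_tray, lower_tray's own z axis and vertical below 0.04 rad and distance of lower_tray from where it was at the start of the episode below 0.02 m and linear speed of each of filled_tray, lower_tray below 0.01 m/s and z of wet0 in the frame of filled_tray between -0.001 and 0.008 m and angle between each of wet0, wet1, wet2, wet3, low0, low1, low2, low3's own z axis and vertical below 0.15 rad and z of wet1 in the frame of filled_tray between -0.001 and 0.008 m and z of wet2 in the frame of filled_tray between -0.001 and 0.008 m and z of wet3 in the frame of filled_tray between -0.001 and 0.008 m and z of low0 in the frame of lower_tray between -0.001 and 0.008 m and z of low1 in the frame of lower_tray between -0.001 and 0.008 m and z of low2 in the frame of lower_tray between -0.001 and 0.008 m and z of low3 in the frame of lower_tray between -0.001 and 0.008 m); the robot touches nothing.
It fails at once if the filled tray is tipped more than 15 degrees from level (angle between filled_tray's own z axis and vertical above 0.26 rad).
It fails at once if the filled tray is pressed onto the lower one with over 60 N (contact force between filled_tray and lower_tray above 60 N).
It fails at once if the filled tray is dropped or slammed onto the lower one: over 0.4 m/s within 33 mm of its place, as in a fall of 8 mm or more (horizontal distance between filled_tray and lower_tray below 0.03 m and z of filled_tray in the frame of lower_tray between 0.02 and 0.085 m and linear speed of filled_tray above 0.4 m/s).
It fails at once if the jar, the tip box or the pliers are moved more than 20 mm (distance of any of enamel_jar, tip_box, pliers from where it was at the start of the episode above 0.02 m).
It also fails if it takes over 72 s, if anything falls off the work surface, if the arm or the gripper's body presses on something with over 40 N, if the wrist force passes 120 N, or if a joint passes its speed limit or range.

## Working session

There is one attempt and no reset: what is moved stays moved. The work goes in short steps, Python scripts to look and compute and a tool call to move; the robot and the scene stay as the last step left them, time stands still between calls to the robot, and variables do not carry over. Pictures are saved under pics/ and viewed, at most 10 in all, crops included, and the job is handed in when it is done.

Besides the shell and the picture viewer there is one more tool, called after "Request:" by a JSON object that holds its "method" and its "body". arm_command: Moves the arm, as the interface text tells. Its arguments: {"type":"object","properties":{"plan":{"type":"array"},"fingers":{"type":"number"},"newtons":{"type":"number"}},"required":["plan"]}

```bash
mkdir -p pics; ls; cat > h.py <<'E'
import numpy as np, cv2
from workcell import manip
def ray(s,u,v,z):
    d=s["R"].T@np.linalg.inv(s["mtx"])@np.array([u,v,1.]); c=-s["R"].T@s["t"]
    return c+d*(z-c[2])/d[2]
def proj(s,X):
    p=(s["R"]@np.atleast_2d(X).T).T+s["t"]; p=p@s["mtx"].T; return p[:,:2]/p[:,2:]
def snap(n,f):
    s=manip.snapshot(n); cv2.imwrite(f"pics/{f}.png",s["color"][:,:,::-1]); np.savez(f"pics/{f}.npz",**s); return s
E
python3 - <<'E'
from h import *
o=manip.get_obs(); print({k:np.round(v,3) for k,v in o.items()}, manip.grip_depth)
for n in("top","scene"):
    s=snap(n,n+"0"); print(n,s["mtx"][0,0],-s["R"].T@s["t"])
a=[cv2.imread(f"pics/{n}0.png") for n in("top","scene")]
cv2.imwrite("pics/v1.png",cv2.resize(a[0],(800,600),interpolation=cv2.INTER_CUBIC))
E
```

```text
pics
{'clock': np.float64(0.0), 'qpos': array([-7.8245e+01,  7.1340e+00,  9.4634e+01, -1.0000e-03,  7.8352e+01,
       -4.7320e+00]), 'joint_velocities': array([-0.057, -0.037, -0.058,  0.094, -0.133, -0.013]), 'joint_torque': array([-1.0000e-03, -4.1760e+01, -3.5994e+01,  7.7000e-02,  4.9000e-02,
       -0.0000e+00]), 'eef_pos': array([ 0.184, -0.623,  0.213]), 'tool_rot': array([[ 0.959,  0.284, -0.   ],
       [ 0.284, -0.959,  0.002],
       [ 0.   , -0.002, -1.   ]]), 'contact_force': array([0.08 , 0.592, 0.187]), 'moment': array([ 0.013,  0.016, -0.001]), 'finger_force': np.float64(0.0), 'width': np.float64(0.096)} 0.0188
top 428.89216331046083 [0.49228776 0.00484022 1.16150596]
scene 421.4857110885363 [1.3405111  0.23876439 1.07821597]
```

View pics/v1.png

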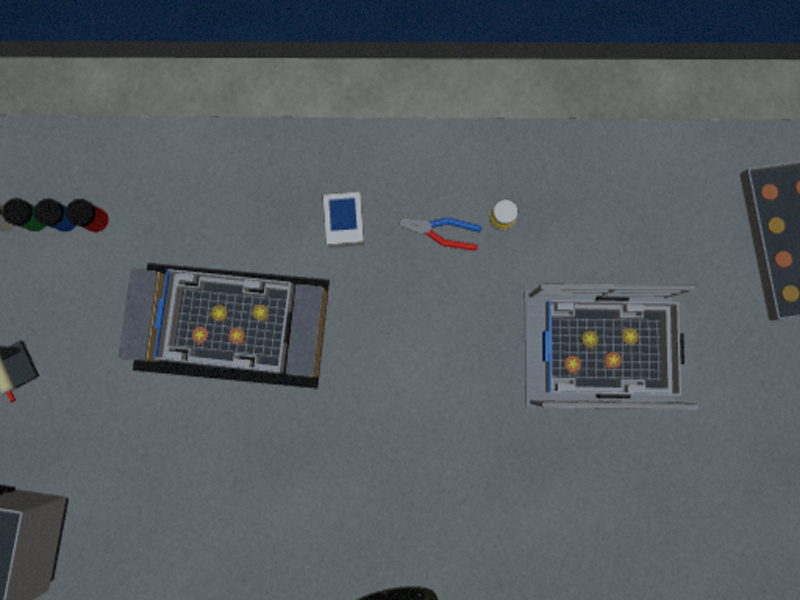

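The top view shows the filling place on the left (tray centre about (228,322), blue end left). The carrier is on the right (lower tray about (613,347), blue end also left), so the tray needs a half turn. I'll zoom in to measure.

```bash
python3 - <<'E'
import cv2,numpy as np
a=cv2.imread("pics/top0.png")
f=lambda x,y,w,h:cv2.resize(a[y:y+h,x:x+w],None,fx=6,fy=6,interpolation=cv2.INTER_CUBIC)
cv2.imwrite("pics/v2.png",f(80,165,133,90)); cv2.imwrite("pics/v3.png",f(330,178,120,90))
E
```

```text
(no output)
```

View pics/v2.png

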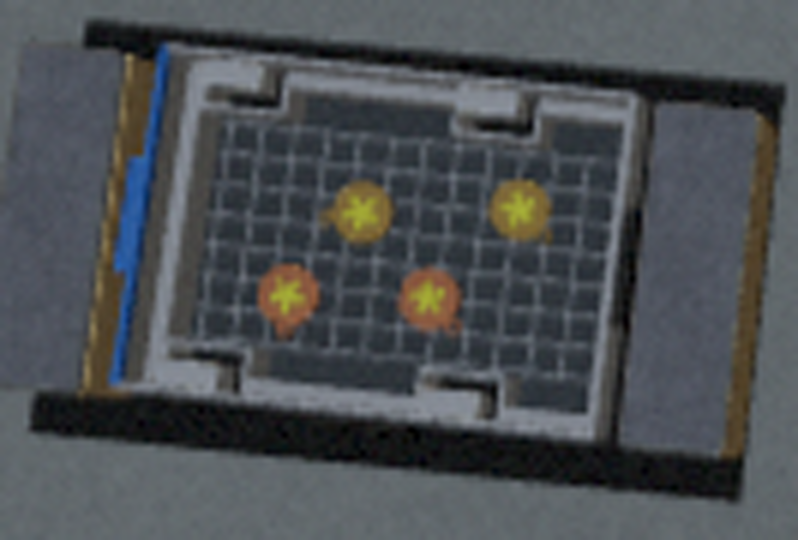

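View pics/v3.png

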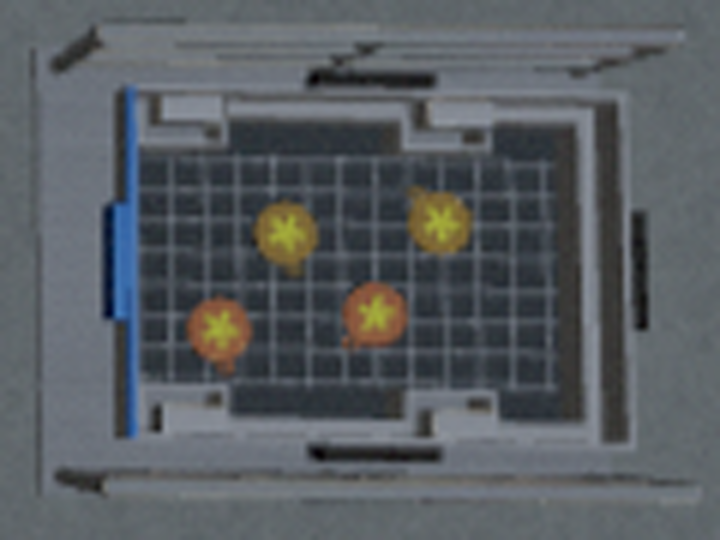

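```bash
cat >> h.py <<'E'
from scipy.optimize import least_squares
def load(f): return dict(np.load(f"pics/{f}.npz"))
def body(p,P,z0):
    c,s=np.cos(p[2]),np.sin(p[2]); P=np.array(P,float)/1000
    return np.c_[p[0]+c*P[:,0]-s*P[:,1],p[1]+s*P[:,0]+c*P[:,1],P[:,2]+z0]
def fit(s,P,uv,z0,p0):
    r=least_squares(lambda p:(proj(s,body(p,P,z0))-uv).ravel(),p0,loss="soft_l1"); return r.x,r.fun.reshape(-1,2)
E
python3 - <<'E'
from h import *
s=load("top0")
P=[(105,-75,60),(105,75,60),(-105,-75,60),(-105,75,60),(112,-25,60),(112,25,60)]
for n,uv,o,z in(("filled",[(163,44),(115,383),(643,95),(608,440),(135,157),(115,272)],(80,165),.004),
  ("lower",[(125,88),(125,437),(630,92),(632,445),(107,205),(107,318)],(330,178),.008)):
    uv=(np.array(uv)+.5)/6-.5+np.array(o); p,r=fit(s,P,uv,z,[.5,.3,1.57])
    print(n,p,np.degrees(p[2]),"\n",r.round(2))
    q=scn=load("scene0"); print(proj(q,body(p,P,z)).round(1).tolist())
a=cv2.imread("pics/scene0.png"); cv2.imwrite("pics/v4.png",cv2.resize(a,(800,600),interpolation=cv2.INTER_CUBIC))
E
```

```text
filled [0.5785294  0.32644553 1.48229367] 84.9291715386459 
 [[ 0.56  0.08]
 [ 0.22  0.86]
 [-0.06 -0.37]
 [-1.43 -0.05]
 [-0.16 -0.12]
 [ 0.38 -0.2 ]]
[[393.4, 236.8], [403.1, 196.1], [320.5, 213.6], [334.5, 175.9], [399.2, 223.4], [402.4, 209.8]]
lower [ 0.54395124 -0.31068756  1.56852342] 89.86977218586578 
 [[-0.17 -0.72]
 [ 0.21  0.44]
 [-1.12 -0.09]
 [ 0.26  0.75]
 [ 0.18 -0.7 ]
 [ 0.29  0.24]]
[[187.9, 174.2], [205.4, 140.2], [126.4, 159.5], [147.1, 127.2], [196.1, 162.9], [201.9, 151.5]]
```

View pics/v4.png

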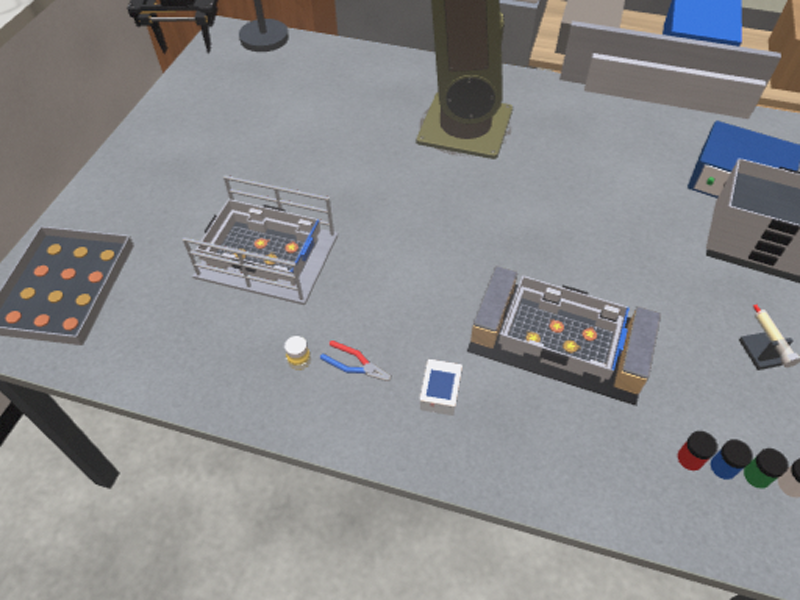

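```bash
cat >> h.py <<'E'
def delta(target,yaw):
    o=manip.get_obs(); R=o["tool_rot"]; d=R.T@(np.array(target)-o["eef_pos"]); cy=np.degrees(np.arctan2(R[1,0],R[0,0]))
    tw=-((yaw-cy+180)%360-180)
    print("t",o["clock"].round(2),"pos",o["eef_pos"].round(4),"yaw",cy.round(2),"tilt",R[:2,2].round(4),"-> shift",d.round(4),"twist",tw.round(2),"q6",o["qpos"][5].round(1),"F",o["contact_force"].round(1),"w",np.round(o["width"],4))
E
python3 -c "
from h import *
delta([.5018,.3332,.20],84.93)"
```

```text
Traceback (most recent call last):
  File "h.py", line 20, in delta
    print("t",o["clock"].round(2),"pos",o["eef_pos"].round(4),"yaw",cy.round(2),"tilt",R[:2,2].round(4),"-> shift",d.round(4),"twist",tw.round(2),"q6",o["qpos"][5].round(1),"F",o["contact_force"].round(1),"w",np.round(o["width"],4))
              ^^^^^^^^^^^^^^^^
AttributeError: 'float' object has no attribute 'round'
```

```bash
sed -i 's/o\["clock"\].round(2)/round(float(o["clock"]),2)/; s/cy.round(2)/round(float(cy),2)/; s/tw.round(2)/round(float(tw),2)/' h.py
python3 -c "
from h import *
delta([.5018,.3332,.20],84.93)"
```

```text
t 0.1 pos [ 0.1843 -0.6227  0.2136] yaw 16.49 tilt [-0.0004  0.0018] -> shift [ 0.5757 -0.8265  0.0151] twist -68.44 q6 -4.7 F [0.4 0.2 0.1] w 0.0952
```

Units first: turns go in shares of 90 degrees. So -68.4 degrees / 90 = -0.76.

Request:
{"method": "arm_command", "body": {"plan": [0.013,-0.018,0,-0.0167,0.04,-0.057,0,-0.0511,0.576,-0.8265,0.015,-0.76,0.576,-0.8265,0.015,-0.76,0.576,-0.8265,0.015,-0.76,0.576,-0.8265,0.015,-0.76,0.576,-0.8265,0.015,-0.76,0.576,-0.8265,0.015,-0.76,0.576,-0.8265,0.015,-0.76,0.576,-0.8265,0.015,-0.76,0.576,-0.8265,0.015,-0.76,0.576,-0.8265,0.015,-0.76,0.576,-0.8265,0.015,-0.76,0.576,-0.8265,0.015,-0.76,0.576,-0.8265,0.015,-0.76,0.576,-0.8265,0.015,-0.76,0.576,-0.8265,0.015,-0.76,0.576,-0.8265,0.015,-0.76,0.576,-0.8265,0.015,-0.76,0.576,-0.8265,0.015,-0.76], "fingers": -1, "newtons": 55}}

```text
clock: 2.6
eef_pos: [0.502, 0.3316, 0.1998]
tool_rot: [[0.09, 0.996, 0.0], [0.996, -0.09, -0.0], [-0.0, 0.0, -1.0]]
contact_force: [-0.6, -0.3, 0.7]
width: 0.0952
finger_force: 0.0
```

```bash
python3 - <<'E'
from h import *
s=snap("wrist","w1"); a=s["color"][:,:,::-1]
p=[.5785,.3264,np.radians(84.93)]
P=[(x,y,60) for x in(25,-25) for y in(72,82)]
for q in proj(s,body(p,P,.004)): cv2.circle(a:=a.copy(),tuple(int(v) for v in q.round()),2,(0,0,255),-1)
cv2.imwrite("pics/v5.png",cv2.resize(a,(800,600)))
delta([.5018,.3332,.040],84.93)
E
```

```text
t 2.65 pos [0.5021 0.3316 0.2   ] yaw 84.81 tilt [0.0005 0.0001] -> shift [ 0.0016 -0.0005  0.16  ] twist -0.12 q6 33.5 F [-0.3  0.3  0.4] w 0.0953
```

View pics/v5.png

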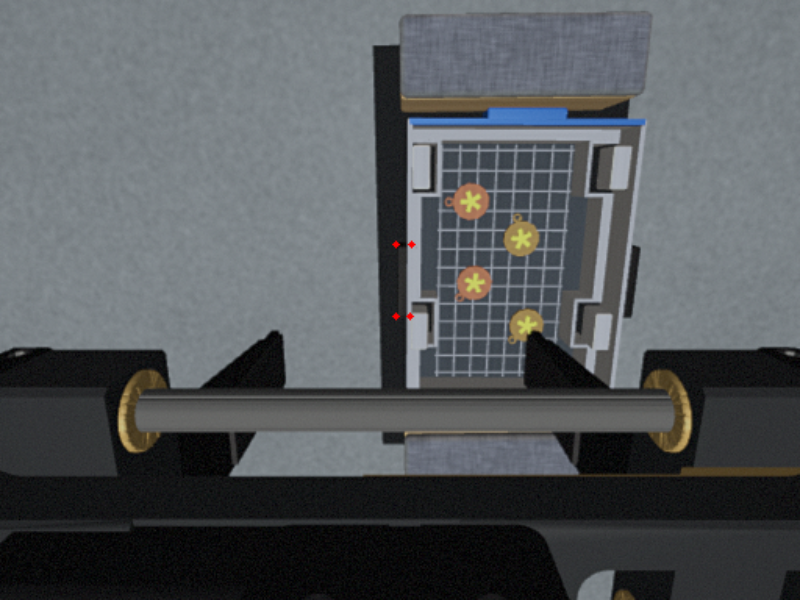

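The wrist view shows the tray squared up: blue strip from (410,120) to (645,120) and the near rim at column 408. I'll refine the fit with it.

```bash
python3 - <<'E'
from h import *
s=load("w1")
a=s["color"][:,:,::-1]
cv2.imwrite("pics/v6.png",cv2.resize(a[60:250,230:430],(800,760))[:600])
P=[(105,75,60),(105,-75,60),(112,25,60),(112,-25,60),(25,-82,60)]
uv=(np.array([(409,119),(646,119),(489,109),(567,109),(640,246)])+.5)/1.5625-.5
p,r=fit(s,P,uv,.004,[.5785,.3264,1.48]); print(p,np.degrees(p[2]),r.round(2).tolist())
print("side a",body(p,[(0,77,36)],.004), "c",-s["R"].T@s["t"])
delta(body(p,[(0,77,36)],.004)[0],np.degrees(p[2]))
E
```

```text
[0.57948108 0.3250832  1.47882576] 84.73047480116944 [[-0.47, 0.35], [0.0, 0.73], [-0.6, -0.73], [0.5, -0.6], [0.61, 0.33]]
side a [[0.50280651 0.33215495 0.04      ]] c [0.50822879 0.39890417 0.37129421]
t 2.65 pos [0.5021 0.3316 0.2   ] yaw 84.81 tilt [0.0005 0.0001] -> shift [0.0006 0.0006 0.16  ] twist 0.08 q6 33.5 F [-0.3  0.3  0.4] w 0.0953
```

Request:
{"method": "arm_command", "body": {"plan": [0.0006,0.0006,0.02,0,0.0006,0.0006,0.06,0,0.0006,0.0006,0.1,0,0.0006,0.0006,0.13,0,0.0006,0.0006,0.15,0,0.0006,0.0006,0.16,0,0.0006,0.0006,0.16,0,0.0006,0.0006,0.16,0]}}

```text
clock: 3.65
eef_pos: [0.5038, 0.3338, 0.0411]
tool_rot: [[0.089, 0.996, 0.002], [0.996, -0.089, 0.001], [0.001, 0.002, -1.0]]
contact_force: [1.2, -0.5, 0.3]
width: 0.0953
finger_force: 0.0
```

Request:
{"method": "arm_command", "body": {"plan": [0,0,0,0,0,0,0,0,0,0,0,0,0,0,0,0,0,0,0,0,0,0,0,0,0,0,0,0,0,0,0,0], "fingers": 1, "newtons": 55}}

```text
clock: 4.65
eef_pos: [0.5028, 0.3333, 0.0396]
tool_rot: [[0.089, 0.996, -0.0], [0.996, -0.089, 0.0], [0.0, -0.0, -1.0]]
contact_force: [0.0, -1.0, -0.6]
width: 0.0203
finger_force: 0.0
```

Still closing (20 mm); a few more rows.

Request:
{"method": "arm_command", "body": {"plan": [0,0,0,0,0,0,0,0,0,0,0,0,0,0,0,0]}}

```text
clock: 5.15
eef_pos: [0.5026, 0.3332, 0.0396]
tool_rot: [[0.089, 0.996, -0.001], [0.996, -0.089, -0.0], [-0.0, -0.001, -1.0]]
contact_force: [-2.8, -0.1, 1.6]
width: 0.0096
finger_force: 55.0
```

Request:
{"method": "arm_command", "body": {"plan": [0,0,-0.002,0,0,0,-0.005,0,0,0,-0.01,0,0,0,-0.018,0,0,0,-0.028,0,0,0,-0.04,0,0,0,-0.053,0,0,0,-0.066,0,0,0,-0.079,0,0,0,-0.09,0,0,0,-0.1,0,0,0,-0.107,0,0,0,-0.11,0,0,0,-0.11,0,0,0,-0.11,0]}}

```text
clock: 7.02
eef_pos: [0.5025, 0.3331, 0.1491]
tool_rot: [[0.089, 0.996, -0.001], [0.996, -0.089, -0.001], [-0.001, -0.001, -1.0]]
contact_force: [0.1, -0.8, -3.1]
width: 0.0099
finger_force: 55.0
```

```bash
python3 - <<'E'
from h import *
s=snap("top","t2");q=snap("scene","s2")
a=cv2.resize(s["color"][140:270,70:230,::-1],None,fx=3,fy=3,interpolation=cv2.INTER_CUBIC)
b=cv2.resize(q["color"][80:270,290:430,::-1],None,fx=2.05,fy=2.05,interpolation=cv2.INTER_CUBIC)[:390]
b=cv2.copyMakeBorder(b,0,390-b.shape[0],0,0,0); cv2.imwrite("pics/v7.png",np.hstack([a,b])); print(a.shape,b.shape)
delta([.56,.08,.15],0)
E
```

```text
(390, 480, 3) (390, 287, 3)
t 7.12 pos [0.5026 0.3331 0.1491] yaw 84.89 tilt [-0.0008 -0.0004] -> shift [-0.247   0.0797 -0.0008] twist 84.89 q6 33.5 F [ 0.3  0.2 -3.6] w 0.0095
```

View pics/v7.png

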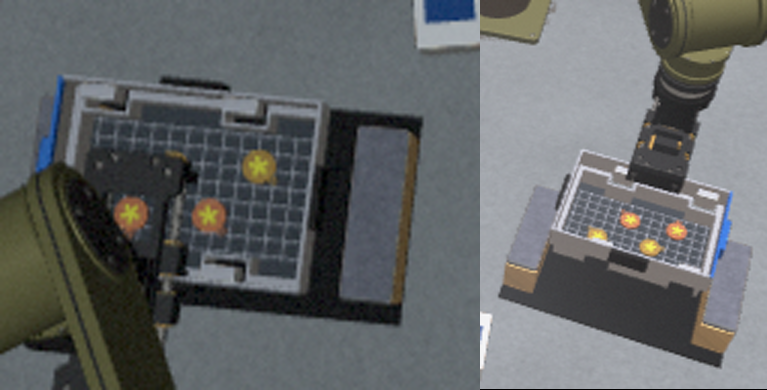

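The tray is lifted level with all four medallions flat and 55 N on the grip. Next I'll carry it to the clear bench with a −90° world turn, to centre (0.52, 0).

To row units: 84.8 degrees / 90 = 0.9422.

Request:
{"method": "arm_command", "body": {"plan": [-0.0004,0.0001,0,0.0011,-0.003,0.0005,0,0.0111,-0.009,0.0014,0,0.0333,-0.019,0.003,0,0.0722,-0.034,0.0054,0,0.1267,-0.053,0.0084,0,0.1978,-0.076,0.012,0,0.2822,-0.1,0.016,0,0.3744,-0.127,0.02,0,0.4722,-0.153,0.024,0,0.57,-0.178,0.028,0,0.6622,-0.2,0.032,0,0.7456,-0.22,0.035,0,0.8178,-0.234,0.037,0,0.8722,-0.245,0.039,0,0.9111,-0.251,0.04,0,0.9333,-0.253,0.04,0,0.9422,-0.2536,0.04,0,0.9444,-0.2536,0.04,0,0.9444,-0.2536,0.04,0,0.9444]}}

```text
clock: 9.62
eef_pos: [0.5201, 0.0774, 0.1496]
tool_rot: [[1.0, -0.001, -0.0], [-0.001, -1.0, 0.0], [-0.0, -0.0, -1.0]]
contact_force: [0.5, -0.4, -2.5]
width: 0.0094
finger_force: 55.0
```

```bash
python3 - <<'E'
from h import *
delta([.52,.077,.036],0)
E
```

```text
t 9.62 pos [0.5201 0.0774 0.1496] yaw -0.08 tilt [-0.      0.0001] -> shift [-0.      0.0004  0.1136] twist -0.08 q6 92.7 F [ 0.5 -0.4 -2.5] w 0.0094
```

Request:
{"method": "arm_command", "body": {"plan": [0,0,0.002,0,0,0,0.008,0,0,0,0.018,0,0,0,0.032,0,0,0,0.047,0,0,0,0.062,0,0,0,0.076,0,0,0,0.088,0,0,0,0.097,0,0,0,0.104,0,0,0,0.108,0,0,0,0.111,0,0,0,0.1125,0,0,0,0.1135,0,0,0,0.1143,0,0,0,0.1145,0,0,0,0.1145,0]}}

```text
clock: 11.75
eef_pos: [0.5204, 0.0772, 0.0356]
tool_rot: [[1.0, -0.002, 0.001], [-0.002, -1.0, -0.0], [0.001, 0.0, -1.0]]
contact_force: [-0.4, 1.0, -0.6]
width: 0.0098
finger_force: 55.0
```

Request:
{"method": "arm_command", "body": {"plan": [0,0,0,0,0,0,0,0,0,0,0,0,0,0,0,0,0,0,0,0], "fingers": 0.1}}

```text
clock: 12.38
eef_pos: [0.5201, 0.0771, 0.0352]
tool_rot: [[1.0, -0.002, 0.0], [-0.002, -1.0, -0.0], [0.0, 0.0, -1.0]]
contact_force: [-0.0, -0.4, 0.3]
width: 0.0423
finger_force: 0.0
```

To row units: -90 degrees / 90 = -1.

Request:
{"method": "arm_command", "body": {"plan": [0,0,-0.004,0,0,0,-0.015,0,0,0,-0.035,0,0,0,-0.075,0,-0.04,0,-0.125,-0.1111,-0.09,0,-0.165,-0.2222,-0.13,0,-0.165,-0.3333,-0.13,0,-0.165,-0.4444,-0.13,0,-0.165,-0.5556,-0.13,0,-0.165,-0.6667,-0.13,0,-0.165,-0.7778,-0.13,0,-0.165,-0.8889,-0.13,0,-0.165,-1,-0.13,0,-0.165,-1], "fingers": -1}}

```text
clock: 14.12
eef_pos: [0.3902, 0.0774, 0.2009]
tool_rot: [[0.004, 1.0, 0.001], [1.0, -0.004, 0.0], [0.0, 0.001, -1.0]]
contact_force: [0.3, 0.3, 0.3]
width: 0.095
finger_force: 0.0
```

```bash
python3 - <<'E'
from h import *
t=snap("top","t3");s=snap("wrist","w3"); snap("scene","s3")
cv2.imwrite("pics/v8.png",np.vstack([cv2.resize(s["color"][:,:,::-1],(800,600))[:330],cv2.resize(t["color"][120:245,170:362,::-1],(415,270),interpolation=cv2.INTER_CUBIC)@np.eye(3) if 0 else cv2.copyMakeBorder(cv2.resize(t["color"][120:245,170:362,::-1],(415,270),interpolation=cv2.INTER_CUBIC),0,0,0,385,0)]))
delta([.413,0,.036],90)
E
```

```text
t 14.28 pos [0.3901 0.0774 0.2006] yaw 89.76 tilt [0.0007 0.0001] -> shift [-0.0773  0.0231  0.1646] twist -0.24 q6 3.7 F [-0.8 -0.7 -0.4] w 0.0951
```

View pics/v8.png

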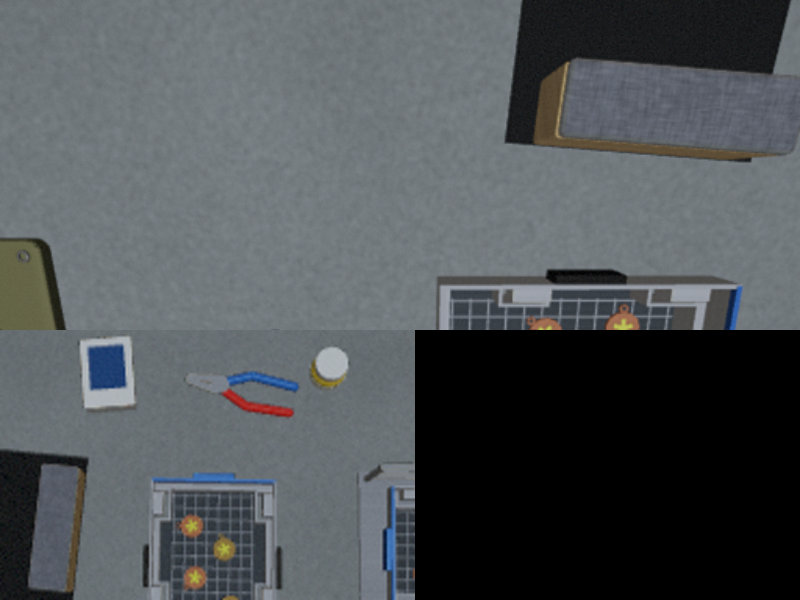

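```bash
python3 - <<'E'
from h import *
s=load("t3")
P=[(105,75,60),(105,-75,60),(112,25,60),(112,-25,60),(25,82,60),(25,-82,60)]
uv=np.array([(150,480),(276,481),(193,474),(236,474),(143,546),(281,548)],float); uv=(uv-[0,330]+.5)/[415/192,2.16]-.5+[170,120]
p,r=fit(s,P,uv,0,[.52,0,0]); print(p,np.degrees(p[2]),r.round(2).tolist())
w=load("w3"); P=[(25,82,60),(-25,82,60),(-105,75,60),(105,75,60)]
print((proj(w,body([.5188,-.0003,-.003],P,0))*1.5625).round())
E
```

```text
[ 0.51824606  0.00300022 -0.00100366] -0.0575054769357109 [[0.32, -0.36], [0.07, 0.01], [-0.23, 0.01], [-0.79, 0.28], [0.16, -0.04], [0.3, 0.08]]
[[624. 274.]
 [553. 275.]
 [437. 285.]
 [738. 284.]]
```

To row units: -0.2 degrees / 90 = -0.0022.

Request:
{"method": "arm_command", "body": {"plan": [-0.03,0.008,0.005,0,-0.065,0.018,0.02,0,-0.0763,0.0217,0.05,-0.0022,-0.0763,0.0217,0.09,-0.0022,-0.0763,0.0217,0.125,-0.0022,-0.0763,0.0217,0.15,-0.0022,-0.0763,0.0217,0.16,-0.0022,-0.0763,0.0217,0.1646,-0.0022,-0.0763,0.0217,0.1646,-0.0022,-0.0763,0.0217,0.1646,-0.0022]}}

```text
clock: 15.52
eef_pos: [0.4126, 0.001, 0.0367]
tool_rot: [[-0.001, 1.0, 0.002], [1.0, 0.001, -0.0], [-0.0, 0.002, -1.0]]
contact_force: [0.6, -0.0, 1.0]
width: 0.0952
finger_force: 0.0
```

Request:
{"method": "arm_command", "body": {"plan": [0,0,0,0,0,0,0,0,0,0,0,0,0,0,0,0,0,0,0,0,0,0,0,0,0,0,0,0,0,0,0,0,0,0,0,0,0,0,0,0,0,0,0,0,0,0,0,0], "fingers": 1, "newtons": 58}}

```text
clock: 17.02
eef_pos: [0.4118, 0.001, 0.0356]
tool_rot: [[-0.001, 1.0, 0.0], [1.0, 0.001, -0.0], [-0.0, 0.0, -1.0]]
contact_force: [0.9, -0.1, -0.4]
width: 0.0096
finger_force: 58.0
```

Request:
{"method": "arm_command", "body": {"plan": [0,0,-0.002,0,0,0,-0.005,0,0,0,-0.011,0,0,0,-0.02,0,0,0,-0.033,0,0,0,-0.049,0,0,0,-0.067,0,0,0,-0.086,0,0,0,-0.105,0,0,0,-0.123,0,0,0,-0.139,0,0,0,-0.151,0,0,0,-0.159,0,0,0,-0.163,0,0,0,-0.164,0,0,0,-0.164,0]}}

```text
clock: 19.02
eef_pos: [0.4114, 0.001, 0.199]
tool_rot: [[-0.002, 1.0, -0.001], [1.0, 0.002, 0.0], [0.0, -0.001, -1.0]]
contact_force: [-0.5, 0.3, -2.7]
width: 0.0098
finger_force: 58.0
```

```bash
python3 - <<'E'
from h import *
delta([.544,-.206,.2],0)
s=snap("scene","s4"); cv2.imwrite("pics/v9.png",cv2.resize(s["color"][40:270,130:430,::-1],None,fx=2.6,fy=2.6,interpolation=cv2.INTER_CUBIC))
E
```

```text
t 19.02 pos [0.4114 0.001  0.199 ] yaw 90.09 tilt [-0.001   0.0002] -> shift [-0.2073  0.1323 -0.0011] twist 90.09 q6 -7.4 F [-0.5  0.3 -2.7] w 0.0098
```

View pics/v9.png

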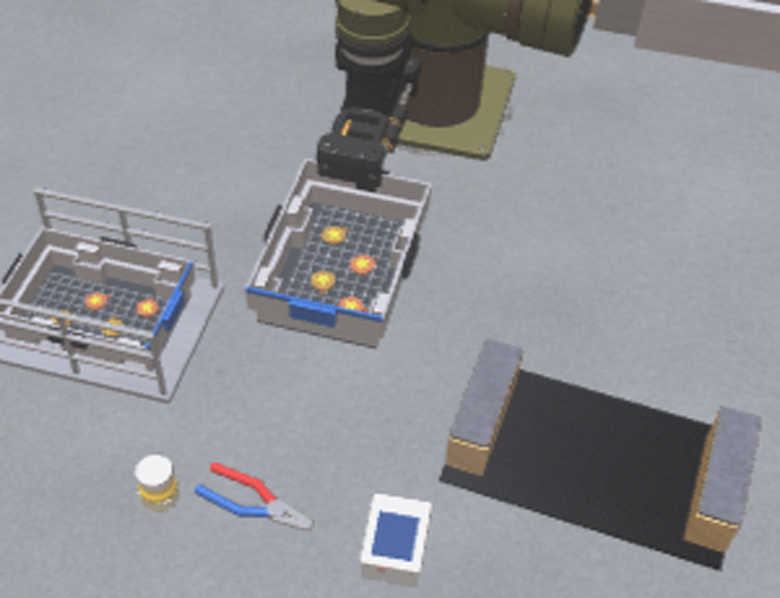

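To row units: 89.9 degrees / 90 = 0.9989.

Request:
{"method": "arm_command", "body": {"plan": [-0.0003,0.0002,0,0.0011,-0.0024,0.0015,0,0.0111,-0.0074,0.0047,0,0.0356,-0.0158,0.01,0,0.0767,-0.028,0.018,0,0.1344,-0.0435,0.0278,0,0.21,-0.062,0.0395,0,0.2989,-0.0822,0.0525,0,0.3967,-0.1037,0.066,0,0.5,-0.125,0.08,0,0.6033,-0.1454,0.093,0,0.7011,-0.164,0.1045,0,0.79,-0.179,0.1143,0,0.8656,-0.1915,0.1222,0,0.9233,-0.2,0.1276,0,0.9644,-0.205,0.1308,0,0.9889,-0.207,0.132,0,0.9989,-0.2073,0.1323,0,1,-0.2073,0.1323,0,1,-0.2073,0.1323,0,1]}}

```text
clock: 21.58
eef_pos: [0.5442, -0.2058, 0.1996]
tool_rot: [[1.0, 0.002, 0.0], [0.002, -1.0, -0.0], [0.0, 0.0, -1.0]]
contact_force: [0.1, 0.9, -3.3]
width: 0.0097
finger_force: 58.0
```

```bash
python3 - <<'E'
from h import *
delta([.544,-.206,.2],0)
t=snap("top","t5"); w=snap("wrist","w5"); s=snap("scene","s5")
r=lambda a,f:cv2.resize(a,None,fx=f,fy=f,interpolation=cv2.INTER_CUBIC)
a=r(t["color"][160:290,310:470,::-1],5)[:600]   # top x5? 800x600(650)
cv2.imwrite("pics/t5c.png",a)
A=r(t["color"][165:275,320:460,::-1],3.5)      # 490x385
B=r(s["color"][90:230,75:230,::-1],2)           # 310x280
C=r(w["color"][:,:,::-1],.6)                    # 307x230
img=np.zeros((600,800,3),np.uint8); print(A.shape,B.shape,C.shape)
img[:385,:490]=A; img[:280,490:]=B; img[300:300+C.shape[0],490:490+C.shape[1]]=C
cv2.imwrite("pics/v10.png",img)
E
```

```text
t 21.57 pos [ 0.5442 -0.2058  0.1996] yaw 0.11 tilt [ 0.0002 -0.    ] -> shift [-0.0002  0.0002 -0.0004] twist 0.11 q6 63.9 F [ 0.1  0.9 -3.3] w 0.0097
(385, 490, 3) (280, 310, 3) (230, 307, 3)
```

View pics/v10.png

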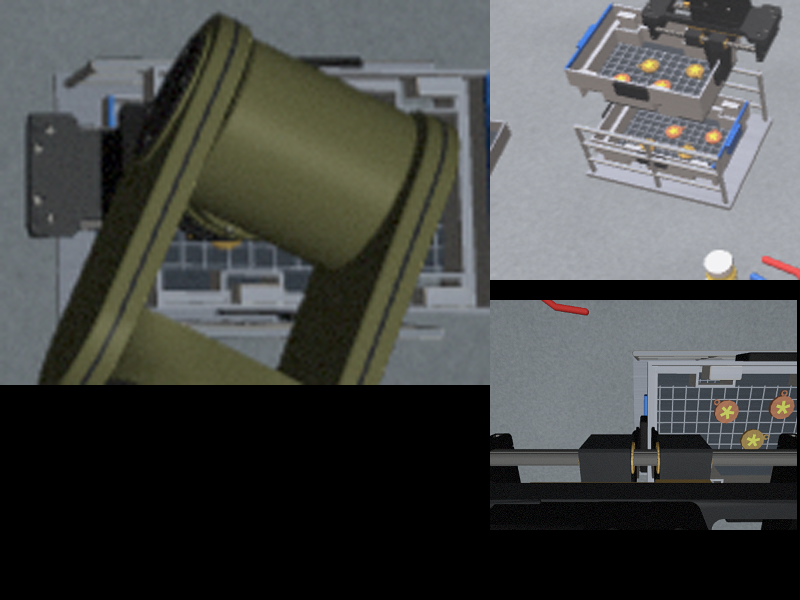

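```bash
python3 - <<'E'
from h import *
w=load("w5"); c=w["color"].astype(int)
m=(c[:,:,2]-c[:,:,0]>50)&(c[:,:,2]-c[:,:,1]>25); m[:, :230]=0; m[230:]=0; m[:,300:]=0
for v in range(384):
    u=np.where(m[v])[0]
    if len(u): print(v,u.min(),u.max(),end="; ")
print()
p=[.544,-.3135,np.radians(89.87)]
P=[(112,-25,60),(112,25,60),(112,-25,37),(112,25,37),(105,-75,60),(102,-75,60),(-105,-75,60)]
print("lower",proj(w,body(p,P,.008)).round(1).tolist())
h=[.5442-.0002,-.2058-.107,np.radians(-89.9)]
print("held",proj(w,body(h,[(-105,75,60),(-105,-75,60),(-102,75,60),(105,75,60)],.164)).round(1).tolist())
s=w
# profile across held tray end-wall / lower end, at few rows
for v in(118,130,160): print(v,c[v,236:296].sum(1)//3)
print(c[80:130,330].sum(1)//3)
E
```

```text
158 258 260; 159 258 261; 160 257 261; 161 257 261; 162 257 261; 163 257 261; 164 257 261; 165 257 261; 166 257 261; 167 257 261; 168 257 261; 169 257 261; 170 257 261; 171 257 261; 172 257 261; 173 257 261; 174 257 261; 175 257 261; 176 257 261; 177 257 261; 178 257 261; 179 257 261; 180 257 261; 181 257 261; 182 257 261; 183 257 261; 184 257 261; 185 257 261; 186 257 261; 187 257 261; 188 257 261; 189 257 261; 190 257 261; 191 257 261; 192 257 261; 
lower [[254.3, 159.0], [254.3, 205.1], [254.6, 156.1], [254.6, 199.3], [261.4, 109.1], [264.4, 109.2], [471.9, 110.2]]
held [[262.2, 102.2], [261.3, 360.7], [268.4, 102.2], [698.6, 102.6]]
118 [125 127 127 141 141 142 140 143 142 142 139 144 143 142 142 141 141 141
 143 141 140 144 142 140 143 140 102 139 164 163 164 161 161 165 162 166
 163 163 151 164 162 161 162 164 162 162 162 164 163 163 162 165 163 162
 165 163 165 163 162 162]
130 [128 125 128 138 139 140 139 140 137 138 137 139 141 140 138 139 139 138
 138 141 140 138 138 140 139 139  99 140 162 163 164 162 162 165 163 165
 164 163 164 168 168 171 171 117  76  66  67  69  72  69  68  72  68  69
  71  68  72  69  73  70]
160 [123 121 121 127 144 145 144 145 143 146 144 146 144 145 144 144 145 145
 145 147 127 100  99 107 108 106  89 160 165 165 164 163 163 163 166 164
 164 163 167 171 169 171 152  84  60  68 130 148 100  70  66  68  66  69
  69  67  67  66  65  67]
[132 129 128 125 125 140 145 147 144 145 149 146 138 119 127 142 122 125
 131 118 141 145 161 165 162 164 165 162 141  93 150 165 166 164 164 163
 165 165 164 163 167 164 143  69  60  69  67  70  64  67]
```

```bash
python3 - <<'E'
from h import *
c=load("w5")["color"].astype(int)
print([tuple(c[v,259]) for v in range(150,164)])
delta([.5448,-.2084,.107],0.08)
E
```

```text
[(np.int64(138), np.int64(144), np.int64(154)), (np.int64(137), np.int64(142), np.int64(153)), (np.int64(134), np.int64(140), np.int64(151)), (np.int64(134), np.int64(140), np.int64(149)), (np.int64(141), np.int64(145), np.int64(156)), (np.int64(142), np.int64(148), np.int64(157)), (np.int64(136), np.int64(142), np.int64(151)), (np.int64(58), np.int64(69), np.int64(94)), (np.int64(17), np.int64(36), np.int64(68)), (np.int64(16), np.int64(41), np.int64(87)), (np.int64(53), np.int64(99), np.int64(171)), (np.int64(75), np.int64(125), np.int64(196)), (np.int64(74), np.int64(123), np.int64(193)), (np.int64(72), np.int64(123), np.int64(190))]
t 21.73 pos [ 0.5442 -0.2059  0.1996] yaw 0.1 tilt [ 0.0001 -0.    ] -> shift [0.0006 0.0025 0.0926] twist 0.02 q6 63.9 F [-0.3 -0.4 -3.9] w 0.0093
```

Request:
{"method": "arm_command", "body": {"plan": [-0.0001,0.0008,0.002,0,-0.0003,0.0018,0.007,0,-0.0004,0.0025,0.016,0,-0.0004,0.0025,0.028,0,-0.0004,0.0025,0.041,0,-0.0004,0.0025,0.054,0,-0.0004,0.0025,0.066,0,-0.0004,0.0025,0.076,0,-0.0004,0.0025,0.084,0,-0.0004,0.0025,0.089,0,-0.0004,0.0025,0.0915,0,-0.0004,0.0025,0.0925,0,-0.0004,0.0025,0.0925,0]}}

```text
clock: 23.35
eef_pos: [0.5441, -0.2086, 0.1074]
tool_rot: [[1.0, 0.002, 0.0], [0.002, -1.0, -0.0], [0.0, 0.0, -1.0]]
contact_force: [-0.8, -0.7, -3.0]
width: 0.0098
finger_force: 58.0
```

```bash
python3 - <<'E'
from h import *
w=snap("wrist","w6"); c=w["color"].astype(int); s=snap("scene","s6")
delta([.5438,-.2084,.107],0.08)
m=(c[:,:,2]-c[:,:,0]>50)&(c[:,:,2]-c[:,:,1]>25); m[:, :200]=0; m[230:]=0; m[:,300:]=0
vs=np.where(m.any(1))[0]; print(vs.min(),vs.max(),[ (v,np.where(m[v])[0].min(),np.where(m[v])[0].max()) for v in vs[::6]])
p=[.5436,-.3154,np.radians(89.87)]
print("lower",proj(w,body(p,[(112,-25,60),(112,-25,37),(112,25,60),(105,-75,60),(-105,-75,60)],.008)).round(1).tolist())
print(c[100:150,330].sum(1)//3); print(c[100:150,420].sum(1)//3)
h=[.5436,-.2084-.107,np.radians(-89.9)]
print("held",proj(w,body(h,[(-105,75,60),(-105,72,60),(-30,75,60)],.0714)).round(1).tolist())
if 1:
    r=lambda a,f:cv2.resize(a,None,fx=f,fy=f,interpolation=cv2.INTER_CUBIC)
    img=np.zeros((600,800,3),np.uint8); A=r(w["color"][60:230,230:500,::-1],2.95); img[:300,:796]=A[:300,:796]
    B=r(s["color"][100:200,95:235,::-1],3); img[300:,:420]=B; cv2.imwrite("pics/v11.png",img)
E
```

```text
t 23.45 pos [ 0.5441 -0.2087  0.1074] yaw 0.09 tilt [ 0.0006 -0.0003] -> shift [-0.0003 -0.0003  0.0004] twist 0.01 q6 63.6 F [-0.6 -0.1 -3.2] w 0.0096
113 192 [(np.int64(113), np.int64(261), np.int64(261)), (np.int64(119), np.int64(261), np.int64(261)), (np.int64(125), np.int64(261), np.int64(261)), (np.int64(131), np.int64(261), np.int64(261)), (np.int64(137), np.int64(261), np.int64(261)), (np.int64(143), np.int64(261), np.int64(261)), (np.int64(149), np.int64(261), np.int64(261)), (np.int64(155), np.int64(261), np.int64(261)), (np.int64(161), np.int64(261), np.int64(261)), (np.int64(167), np.int64(261), np.int64(261)), (np.int64(173), np.int64(257), np.int64(261)), (np.int64(179), np.int64(252), np.int64(261)), (np.int64(185), np.int64(252), np.int64(261)), (np.int64(191), np.int64(252), np.int64(261))]
lower [[251.2, 177.1], [251.9, 171.4], [251.3, 240.4], [261.2, 106.3], [564.3, 107.7]]
[143 145 160 162 165 165 165 163 140  91 148 166 166 165 163 163 163 167
 166 169 169 169 144  69  62  69  68  69  68  69  71  68  68  70  70  65
  67  69  70  73  70  71  69  69 101 150 127  69  67  71]
[  0  36 114 167 164 162 163 163 156  90 146 164 165 164 164 167 166 164
 162 162 164 162 140  86  77  78  71  69  68  66  67  65  68  70  69  66
  64  70  66  70  64  67  64  67 100 149 127  70  66  67]
held [[261.7, 102.7], [261.7, 109.2], [417.1, 102.8]]
```

View pics/v11.png

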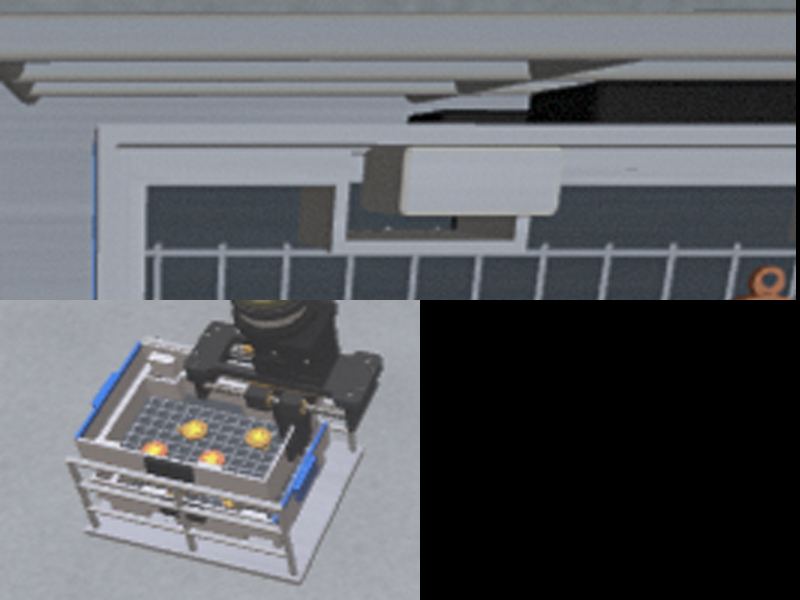

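The held tray is just above the lower rim and lined up: the lower strip edge is at wrist column 261 against 261.2 predicted, and the side pads are clear of the frame. Lowering gently.

Request:
{"method": "arm_command", "body": {"plan": [-0.0003,-0.0002,0.001,0,-0.0003,-0.0002,0.003,0,-0.0003,-0.0002,0.005,0,-0.0003,-0.0002,0.007,0,-0.0003,-0.0002,0.0085,0,-0.0003,-0.0002,0.0095,0,-0.0003,-0.0002,0.0103,0,-0.0003,-0.0002,0.011,0,-0.0003,-0.0002,0.011,0,-0.0003,-0.0002,0.011,0]}}

```text
clock: 24.7
eef_pos: [0.5437, -0.2084, 0.0962]
tool_rot: [[1.0, 0.002, 0.0], [0.002, -1.0, -0.0], [0.0, 0.0, -1.0]]
contact_force: [-0.2, -0.1, -2.9]
width: 0.0101
finger_force: 58.0
```

Request:
{"method": "arm_command", "body": {"plan": [0,0,0.0003,0,0,0,0.0006,0,0,0,0.0009,0,0,0,0.0009,0,0,0,0.0009,0]}}

```text
clock: 25.32
eef_pos: [0.5438, -0.2083, 0.0956]
tool_rot: [[1.0, 0.002, 0.001], [0.002, -1.0, -0.0], [0.001, 0.0, -1.0]]
contact_force: [-1.2, 3.0, 1.7]
width: 0.0097
finger_force: 58.0
```

Request:
{"method": "arm_command", "body": {"plan": [0,0,0,0,0,0,0,0,0,0,0,0,0,0,0,0,0,0,0,0,0,0,0,0], "fingers": 0.1}}

```text
clock: 26.08
eef_pos: [0.5436, -0.2084, 0.0952]
tool_rot: [[1.0, 0.002, 0.0], [0.002, -1.0, -0.0], [0.0, 0.0, -1.0]]
contact_force: [-0.4, -0.6, 0.1]
width: 0.0423
finger_force: 0.0
```

Request:
{"method": "arm_command", "body": {"plan": [0,0,-0.003,0,0,0,-0.01,0,0,0,-0.025,0,0,0,-0.05,0,0,0,-0.08,0,0,-0.03,-0.12,0,0,-0.08,-0.15,0,0,-0.14,-0.16,0,0,-0.2,-0.16,0,-0.03,-0.25,-0.16,0,-0.06,-0.3,-0.16,0,-0.06,-0.3,-0.16,0,-0.06,-0.3,-0.16,0]}}

```text
clock: 27.7
eef_pos: [0.4835, 0.0915, 0.2563]
tool_rot: [[1.0, 0.002, 0.002], [0.002, -1.0, -0.0], [0.002, 0.0, -1.0]]
contact_force: [-0.8, 0.8, 1.1]
width: 0.0428
finger_force: 0.0
```

```bash
python3 - <<'E'
from h import *
o=manip.get_obs(); print(o["eef_pos"].round(3),o["clock"])
t=snap("top","t7"); s=snap("scene","s7"); a=load("top0")
c=t["color"].astype(int)
blue=lambda c:(c[:,:,2]-c[:,:,0]>50)&(c[:,:,2]-c[:,:,1]>25)
def rep(name,m,x0,x1,y0,y1):
    v,u=np.where(m[y0:y1,x0:x1]); print(name,len(u),(u+x0).min(),(u+x0).max(),(v+y0).min(),(v+y0).max(),(u+x0).mean().round(2),(v+y0).mean().round(2))
rep("lower blue before",blue(a["color"].astype(int)),335,365,180,265)
rep("lower blue now",blue(c),335,365,180,265); rep("upper blue now",blue(c),420,470,170,280)
lo=[.5436,-.3154,np.radians(89.87)]; up=[.5436,-.3153,np.radians(-90.1)]
print("lower pad corners",proj(t,body(lo,[(112,-25,60),(112,25,60)],.008)).round(1).tolist())
for z in(.060,.040): print("upper strip",z,proj(t,body(up,[(105,75,60),(105,-75,60),(112,25,60),(112,-25,60)],z)).round(1).tolist())
# star (yellow) blobs inside upper tray
y=((c[:,:,0]>150)&(c[:,:,1]>130)&(c[:,:,2]<90)).astype(np.uint8)[170:280,340:460]
n,_,st,ce=cv2.connectedComponentsWithStats(y); print([(int(st[i,4]),ce[i].round(0).tolist()) for i in range(1,n) if st[i,4]>4])
for nm,b in(("jar/box/pliers diff",(slice(110,165),slice(200,340))),): print(nm,np.abs(c-a["color"].astype(int))[b].max(2).__gt__(60).sum())
E
```

```text
[0.483 0.091 0.256] 27.7
lower blue before 168 348 352 192 250 350.81 221.02
lower blue now 134 348 352 192 250 350.53 221.26
upper blue now 178 441 446 191 252 443.21 221.72
lower pad corners [[349.5, 211.2], [349.6, 231.0]]
upper strip 0.06 [[443.7, 190.6], [445.7, 253.3], [447.3, 211.3], [448.0, 232.2]]
upper strip 0.04 [[440.3, 191.5], [442.3, 253.0], [443.9, 211.9], [444.5, 232.4]]
[(21, [73.0, 42.0]), (21, [48.0, 43.0]), (21, [62.0, 58.0]), (20, [34.0, 61.0])]
jar/box/pliers diff 0
```

```bash
python3 - <<'E'
from h import *
blue=lambda c:(c[:,:,2]-c[:,:,0]>50)&(c[:,:,2]-c[:,:,1]>25)
P=[(105,75,60),(105,-75,60),(112,25,60),(112,-25,60),(112,25,37),(112,-25,37)]
s=load("s3"); m=blue(s["color"].astype(int)); 
def bb(m,x0,x1,y0,y1):
    v,u=np.where(m[y0:y1,x0:x1]); u=u+x0; v=v+y0; return len(u),u.min(),u.max(),v.min(),v.max()
print("bench",proj(s,body([.5188,0,-.003],P,0)).round(1).tolist(),bb(m,200,310,120,230))
s=load("s7"); m=blue(s["color"].astype(int))
for z in(.06,.068,.04): print("upper",z,proj(s,body([.5436,-.3153,np.radians(-90.1)],P,z)).round(1).tolist())
print(bb(m,90,155,80,170))
E
```

```text
bench [[275.3, 197.9], [227.7, 186.4], [258.5, 195.8], [242.6, 192.0], [258.5, 200.3], [242.8, 196.4]] (155, np.int64(200), np.int64(274), np.int64(140), np.int64(229))
upper 0.06 [[120.8, 148.0], [142.5, 115.5], [126.3, 136.2], [133.6, 125.4], [128.2, 141.3], [135.3, 130.5]]
upper 0.068 [[120.1, 146.2], [141.9, 113.6], [125.7, 134.4], [133.0, 123.6], [127.5, 139.5], [134.7, 128.8]]
upper 0.04 [[122.5, 152.3], [143.8, 119.9], [127.9, 140.6], [135.1, 129.9], [129.7, 145.6], [136.7, 134.8]]
(87, np.int64(121), np.int64(142), np.int64(116), np.int64(148))
```

The blue end of the stacked tray spans (121–142, 116–148) in the scene view, which matches the prediction for standing on the ledges at z = 0.060. Handing in.

```bash
python3 -c "
from workcell import manip
print(manip.sign_off())"
```

```text
the job is handed in; nothing more can be done
None
```

The job is handed in: the filled tray stands on the lower tray's ledges, blue ends at opposite ends, with all four wet medallions visible in it; the lower tray, jar, tip box and pliers did not move in the final images, but the lower medallions were hidden and could not be checked.

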